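# Set the sewing machine's thread tension dial

### The arm

A 6-joint arm with a two-finger parallel gripper is mounted at the origin on the work surface. World frame = base frame: x ahead of the robot, y to its left, z up, the work surface at z = 0. Lengths are in m, angles in rad, forces in N, time in s.
With the tool pointing down it reaches from about 0.4 to 0.825 m from the base axis. Payload 7 kg.
Tool frame: the origin (TCP) lies at the very end of the fingers, on their centre line; the grasp point (between the pads) lies bot.hold_point_z behind it (bot.hold_point_z is the distance from the TCP to the grasp point, in m); z points along the fingers, y is the line along which they close (so a half turn about z gives the same grasp; the last joint's range is limited). The gripper opens to 85 mm and grips with 20 to 120 N. Pads are 22 mm wide; open, the fingers measure 114 mm over their backs; the gripper's body (76 mm by 85 mm) begins 54 mm behind the grasp point. The pads swing forward as they close: fully open they stand 13 mm farther back than shut.
Start: joints at [-0.945, 0.359, 0.012, 0, -1.224, -0.288], TCP at [0.224, -0.637, 0.231] pointing down, gripper open.
Joint ranges: [-3.07, 3.07], [-1.43, 2.12], [-1.02, 1.25], [-3.03, 1.67], [-3.05, -0], [-3.03, 3.03]. Speed limits (rad/s): [2.39, 2.39, 3.01, 3.14, 3.14, 3.14].

### API

Orientations are given as a rotation vector (axis times angle).
In Python, from plant import bot gives the robot as it stands. The module is installed in compiled form; this text tells all that it offers.
- The arm moves only by the shell command python3 -m inch 'ROWS' [OPENING] [FORCE]. ROWS is JSON, a list of rows, each a list of 6 numbers: the shift along the tool's x, y, z in m, then the turn, a rotation vector about the tool's x, y, z in degrees. A call has 1 to 20 rows; each row shifts and turns the commanded pose from where the row before left it, along the tool's axes as they then stand; what a row does not reach is not made up. A row lasts 1/8 s, in which the tool goes at most 62.5 mm and 10.7 degrees, less where a joint would pass 70% of its speed; a pose out of reach is approached as far as the arm can. A call with a gripper value outside its range is refused whole. OPENING is the closure, from -1 (fully open) to 1 (shut), so that 0 is half open, set as the call begins (- or left out, the last holds). The fingers move at their own pace and stop on an object; FORCE is the grip in N (left out, the last holds). Time passes only in rows, so rows that do not move let the fingers close. It gives the time, the measured TCP pose, the force, the opening and the grip force at its end, in the units of the state.
- bot.sense(): the state, without advancing time (a new reading comes with each control period).
- bot.read_camera(name): name is "scene" or "top" or "wrist"; returns the picture (384x512x3 uint8, blue, green, red); there is no depth.
- bot.camera_model(name): a dict with "camera_matrix" (3x3 intrinsics, pixels), "origin" and "attitude" of the camera in the world. Camera axes: x right, y down, z forward; pixel columns grow to the right and rows downward; lengths in m; the calibration is good to about 2 mm. A picture is of the moment at which its call begins: read the wrist's pose just before it. camera_model takes no time and is no camera call; for the wrist camera it gives the pose at the moment of the call.
- bot.finish_job(): hands the job in; it is judged then, once.
The state is a dict: "time": time; "qpos": joint angles; "qd": joint speeds; "tau": joint torques, N m; "tcp_pos": TCP position; "ee_rot": TCP orientation; "wrist_force": force on the tool from outside, world axes, zero at the start; "wrist_torque": the same for the moment, N m; "finger_gap": finger opening in m; "finger_force": force on a finger pad.
Only numpy, scipy, OpenCV 4.12 (cv2) and the standard library are available. Lean on these libraries where they do the work, as an engineer would, in place of code of your own. Each camera call takes 0.05 s, during which the arm holds its last target. There are 200 camera calls.

### The job

The sewing machine has come out of storage with its thread tension let off. With a fingertip, lightly flick the edge of the tension dial on top of its head, from the front of the machine towards the back, click by click until the red lobe stands uppermost at the index lines; stop there and do not run past it. Leave the thread spool, oil bottle, bobbin box and scissors where they are.

Things in the scene. Friction and masses are not known exactly. Their poses are not given: they have to be found in the camera images.
- machine: Off-white sewing machine, heavy, fixed: 400 mm long, 175 deep, flat housing top 275 above the table. Origin: centre of its underside; x from its front (facing the robot, yaw within 0.25 rad) to its back, y to the head, z up. On top also: spool pin (x 30, y 30 mm, 64 tall) and a steel thread guide 11 mm high (x 35, y 105 mm); nothing else within 100 mm of the dial. Breaks above 50 N.
- dial_center (a point): Centre of the tension dial, fixed: machine frame (0, 145, 264) mm, 11 mm below the flat housing top; axes as the machine's. The dial is a dark upright thumbwheel, axis along y, 14 mm wide: drum of radius 18.5 mm with 12 lobes 30 degrees apart (round bars along the axis, radius 3.5 mm, centred at radius 21.5 mm; crests at radius 25 mm). It stands 14 mm out of a slot.
- index_line (a point): Fixed point, 25 mm above the dial's axis (machine frame 0, 145, 289 mm): where a lobe's crest stands when it is uppermost. The index is two black lines, 16 mm long and 2 mm high, on the housing left and right of the slot, at x 0. The housing top round the slot is flat and free, to 44 mm in front of the dial's axis; the slot ends at 25 mm.
- tension_dial (a joint): Dial angle, rad, 0 to 4.19; grows as the dial's top goes from front to back (machine +x). It clicks every 30 degrees (0.5236 rad, 13 mm along the edge), each time with a lobe uppermost, the next 30 degrees to either side. Pushed past half way it snaps to the next click, else it springs back. Takes 2 to 4 N at the edge. Starts at 0, 1 or 2 clicks (seldom balanced half way); red is 4 clicks (2.094).
- red_lobe (a point): Crest of the red lobe, at radius 25 mm; turns with the dial and is uppermost at 2.094 rad (normal tension); before that it lies to the front, hidden in the slot until about 2 clicks short. The white lobe, 4 clicks ahead of it, is uppermost at 0 (tension let off), so it shows how many clicks have been made. All other lobes are dark grey.
- spool: Blue thread spool, 29 mm across, 50 mm tall, standing loose on the spool pin on the machine's top, about 115 mm from the dial; its top is 327 mm above the table. Origin: centre of its underside.
- oil_bottle: Small yellow oil bottle with a red spout, 34 mm across, 108 mm tall, standing on the table beyond the head end. Origin: centre of its underside.
- bobbin_box: Flat bobbin box with a blue lid, 97 x 64 x 32 mm, on the table beyond the head end. Origin: centre of its underside.
- scissors: Small scissors with orange handles, 150 mm long, 9 mm high, lying on the table before the machine. Origin: at the rivet, on the table.

How it is judged:
By the outcome, as a careful person would: the job done as asked, in the order asked, and still so for the second after the job is handed in, with the robot touching nothing.
It also fails if it takes over 64 s, if anything falls off the work surface, if the arm or the gripper's body presses on something with over 40 N, if the wrist force passes 120 N, or if a joint passes its speed limit or range.

## Working session

There is one attempt and no reset: what is moved stays moved. The work goes in short steps, Python scripts to look and compute and a shell command to move; the robot and the scene stay as the last step left them, time stands still between calls to the robot, and variables do not carry over. Pictures are saved under pics/ and viewed, at most 10 in all, crops included, and the job is handed in when it is done.

```bash
mkdir -p pics
cat > h.py <<'E'
import numpy as np, cv2
from scipy.spatial.transform import Rotation as R
from plant import bot
def att(m):
    a=np.array(m["attitude"],float)
    return a if a.shape==(3,3) else R.from_rotvec(a).as_matrix()
def ray(m,u,v,z):
    K=np.array(m["camera_matrix"]);d=att(m)@np.linalg.inv(K)@[u,v,1];o=np.array(m["origin"])
    return o+d*(z-o[2])/d[2]
def proj(m,p):
    K=np.array(m["camera_matrix"]);q=K@att(m).T@(np.array(p)-m["origin"]);return q[:2]/q[2]
E
python3 - <<'E'
from h import *
s=bot.sense();print(s)
for n in("scene","top","wrist"):
    print(n,bot.camera_model(n))
a=bot.read_camera("scene");b=bot.read_camera("top")
cv2.imwrite("pics/scene.png",a);cv2.imwrite("pics/top.png",b)
E
```

```text
{'time': 0.0, 'qpos': array([-9.44920232e-01,  3.59416540e-01,  1.10777459e-02, -3.07875980e-04,
       -1.22410659e+00, -2.88087124e-01]), 'qd': array([-0.00315542, -0.00074629, -0.00165371, -0.0014293 ,  0.00126147,
        0.00035607]), 'tau': array([-2.10348444e-03, -5.83324134e+01,  2.93418199e+01,  6.93631813e+00,
       -5.99437175e-03, -2.38203722e-05]), 'tcp_pos': array([ 0.22349703, -0.63642937,  0.23036034]), 'ee_rot': array([ 5.27837542e-01, -3.09645702e+00, -2.52479094e-03]), 'wrist_force': array([ 0.36304952,  0.45778431, -0.64782631]), 'wrist_torque': array([ 0.01047337,  0.03040626, -0.05847383]), 'finger_force': 0.0, 'finger_gap': 0.08531838342402125}
scene {'camera_matrix': array([[378.56888514,   0.        , 248.68343084],
       [  0.        , 378.56888514, 198.45556367],
       [  0.        ,   0.        ,   1.        ]]), 'origin': array([0.85683554, 0.06654509, 1.04267097]), 'attitude': array([-2.09340624, -1.93813126,  0.37563082])}
top {'camera_matrix': array([[497.37957557,   0.        , 257.32149377],
       [  0.        , 497.37957557, 192.97601921],
       [  0.        ,   0.        ,   1.        ]]), 'origin': array([0.46547312, 0.06396399, 1.08185977]), 'attitude': array([-2.14482661,  2.20564204, -0.0609788 ])}
wrist {'camera_matrix': array([[272.18269878,   0.        , 253.75581493],
       [  0.        , 272.18269878, 195.25104916],
       [  0.        ,   0.        ,   1.        ]]), 'origin': array([ 0.14910212, -0.66323615,  0.37363948]), 'attitude': array([1.69845381, 2.39633101, 0.38135606])}
```

View pics/top.png

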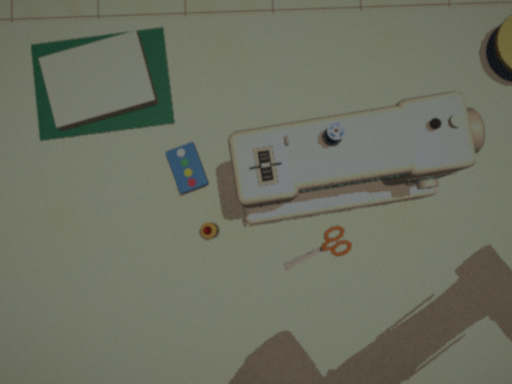

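View pics/scene.png

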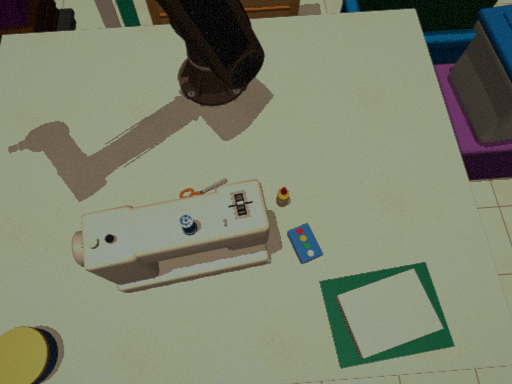

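The top view shows the dial at about (265,165) with index lines from (250,167) to (281,163), spool at (335,132), guide at (287,140), bottle at (209,231). The scene view shows the dial at (240,204).

Run:
```python
from h import *
a=cv2.imread("pics/scene.png");b=cv2.imread("pics/top.png")
c=np.hstack([cv2.resize(b[140:190,240:290],(400,400),interpolation=2),cv2.resize(a[180:230,215:265],(400,400),interpolation=2)])
cv2.imwrite("pics/crop.png",cv2.convertScaleAbs(c,alpha=1.3))
m=bot.camera_model("top")
# index ends
l=ray(m,250,167,.275);r=ray(m,281,163,.275);print(l,r,(l+r)/2)
print(ray(m,335,132,.327),ray(m,287,140,.286))
```

```text
[0.56802921 0.08811828 0.275     ] [0.57310097 0.03733314 0.275     ] [0.57056509 0.06272571 0.275     ]
[ 0.61149443 -0.04501934  0.327     ] [0.60875095 0.02686315 0.286     ]
```

View pics/crop.png

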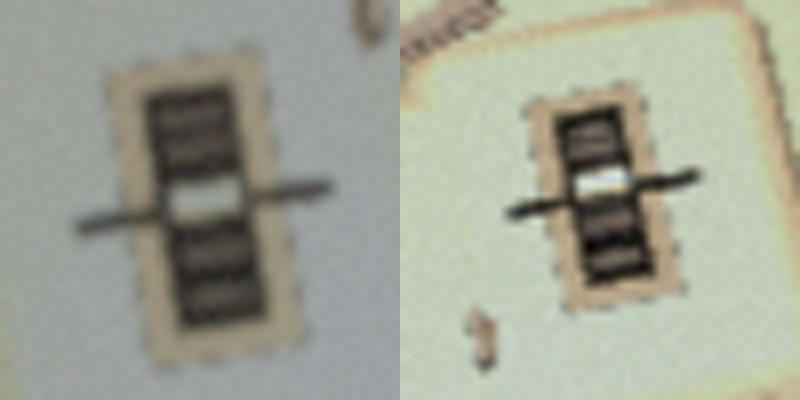

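The white lobe is uppermost at the index (scene crop (602,182), lines at y≈195, which the height parallax explains). So the dial is at 0 clicks and needs 4.

```bash
cat >> h.py <<'E'
def meas(verbose=True):
    m=bot.camera_model("top")
    f=lambda x,y:ray(m,240+(x+.5)/8-.5,140+(y+.5)/8-.5,.275)
    l,r=f(78,228),f(330,186);d=l-r;yaw=np.arctan2(-d[0],d[1]);return (l+r)/2,yaw
def rel(C,yaw):
    s=bot.sense();T=R.from_rotvec(s["ee_rot"]);tx=T.as_matrix()[:,0]
    p=R.from_euler('z',-yaw).apply(s["tcp_pos"]-C)
    return s,T,p
E
python3 - <<'E'
from h import *
C,yaw=meas();print(C,yaw,np.degrees(yaw))
m=bot.camera_model("scene")
f=lambda x,y:ray(m,215+(x-400+.5)/8-.5,180+(y+.5)/8-.5,.275)
l,r=f(695,177),f(512,213);print((l+r)/2,np.arctan2(-(l-r)[0],(l-r)[1]))
s,T,p=rel(C,yaw)
cy,sy=np.cos(yaw),np.sin(yaw)
G=np.column_stack([[-cy,-sy,0],[-sy,cy,0],[0,0,-1]])
print("turn",np.degrees((T.inv()*R.from_matrix(G)).as_rotvec()))
tgt=C+np.array([cy,sy,0])*-.050;tgt[2]=.40
print("tgt",tgt,"tool shift",T.inv().apply(tgt-s["tcp_pos"]), "hold",bot.hold_point_z)
E
```

```text
[0.56986724 0.06345821 0.275     ] 0.13662614650651528 7.828101565959382
[0.56940597 0.06101112 0.275     ] 0.12837693013651455
turn [ 0.08067029 -0.01591409 11.51964732]
tgt [0.52033319 0.05664814 0.4       ] tool shift [-0.50964012  0.55590607 -0.16881294] hold 0.0187
```

```bash
python3 -m inch '[[0,0,-0.056,0,0,0],[0,0,-0.056,0,0,0],[0,0,-0.056,0,0,0],[-0.036,0.04,0,0,0,0],[-0.036,0.04,0,0,0,0],[-0.036,0.04,0,0,0,0],[-0.036,0.04,0,0,0,0],[-0.036,0.04,0,0,0,0],[-0.036,0.04,0,0,0,0],[-0.036,0.04,0,0,0,0],[-0.036,0.04,0,0,0,0],[-0.036,0.04,0,0,0,0],[-0.036,0.04,0,0,0,0],[-0.036,0.04,0,0,0,0],[-0.036,0.04,0,0,0,0],[-0.036,0.04,0,0,0,0],[-0.036,0.036,0,0,0,0],[0,0,0,0,0,5.85],[0,0,0,0,0,5.85],[0,0,0,0,0,0]]' 1 20
cat >> h.py <<'E'
C0=np.array([.5696,.0622,.275]);YAW=.133
def where():
    s,T,p=rel(C0,YAW)
    G=np.column_stack([[-np.cos(YAW),-np.sin(YAW),0],[-np.sin(YAW),np.cos(YAW),0],[0,0,-1]])
    print("t",s["time"],"tcp in dial frame mm (z over table)",np.round(p*1e3+[0,0,275],1),"turn err",np.round(np.degrees((T.inv()*R.from_matrix(G)).as_rotvec()),2),"F",np.round(R.from_euler('z',-YAW).apply(s["wrist_force"]),2),"gap",s["finger_gap"])
E
python3 - <<'E'
from h import *
where();w=bot.read_camera("wrist");b=bot.read_camera("top")
cv2.imwrite("pics/w1.png",np.hstack([w,cv2.resize(b[120:216,220:284],(256,384),interpolation=2)]))
E
```

```text
time: 2.6
tcp_pos: [0.5148, 0.0549, 0.3989]
ee_rot: [0.211, -3.134, 0.0]
wrist_force: [-0.1, 0.4, -0.1]
finger_gap: 0.0002
finger_force: 0.0
t 2.6 tcp in dial frame mm (z over table) [-5.530e+01  1.000e-01  3.989e+02] turn err [-0.01 -0.05  0.09] F [-0.05  0.46 -0.12] gap 0.00015611365265611837
```

View pics/w1.png

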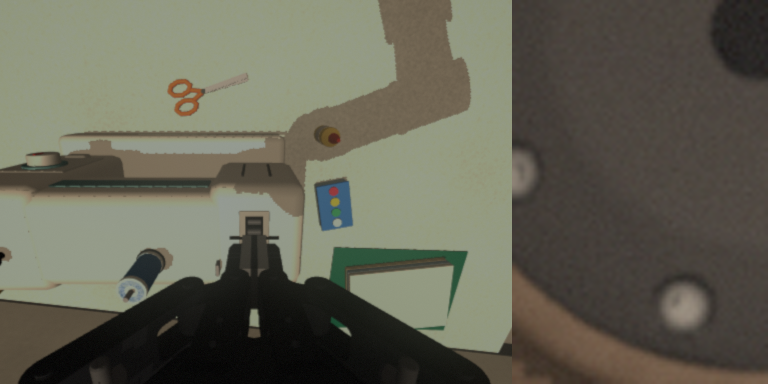

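The wrist view shows the shut fingers aligned with the slot (u≈253), index lines at v≈238 and the dial at (254,225). The arm hides the dial from the top camera.

```bash
python3 - <<'E'
from h import *
m=bot.camera_model("wrist")
for u in((234,238),(276,238)):
    q=ray(m,*u,.275);print(np.round(R.from_euler('z',-YAW).apply(q-C0)*1e3,1))
E
python3 -m inch '[[-0.02,0,0,0,0,0],[0,0,0.05,0,0,0],[0,0,0.05,0,0,0],[0,0,0.017,0,0,0],[0,0,0,0,0,0],[0,0,0,0,0,0]]'; python3 -c "from h import *;where()"
```

```text
[  1.6 -21.8   0. ]
[ 1.4 23.9  0. ]
time: 3.45
tcp_pos: [0.5359, 0.0576, 0.2845]
ee_rot: [-0.21, 3.131, 0.001]
wrist_force: [0.9, 0.6, -0.1]
finger_gap: 0.0001
finger_force: 0.0
t 3.45 tcp in dial frame mm (z over table) [-3.400e+01 -1.000e-01  2.845e+02] turn err [0.02 0.18 0.07] F [ 0.96  0.43 -0.15] gap 0.00012007392375640422
```

```bash
python3 -m inch '[[-0.003,0,0.002,0,0,0],[-0.003,0,0,0,0,0],[0,0,0,0,0,0]]'; python3 -c "
from h import *
where();w=bot.read_camera('wrist')
cv2.imwrite('pics/w2.png',cv2.resize(w[150:270,190:320],(780,600),interpolation=2)) ;where()"
```

```text
time: 3.82
tcp_pos: [0.541, 0.0583, 0.2805]
ee_rot: [-0.21, 3.134, 0.0]
wrist_force: [0.9, -0.4, 0.6]
finger_gap: 0.0002
finger_force: 0.0
t 3.825 tcp in dial frame mm (z over table) [-2.880e+01 -1.000e-01  2.805e+02] turn err [0.   0.02 0.04] F [ 0.82 -0.53  0.62] gap 0.00015665404796124418
t 3.875 tcp in dial frame mm (z over table) [-2.900e+01 -1.000e-01  2.804e+02] turn err [0.   0.01 0.04] F [ 0.41 -0.14  0.14] gap 2.1076052486508727e-06
```

View pics/w2.png

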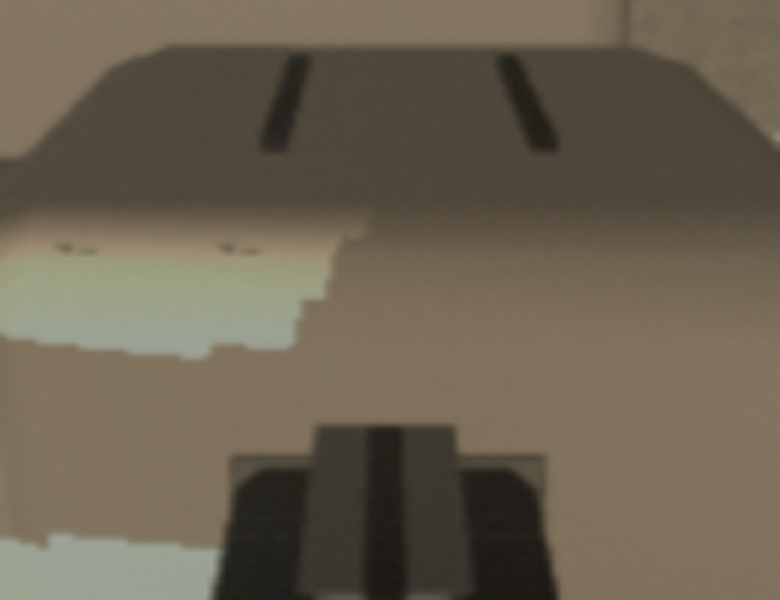

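The fingers (385,510) hide the dial and slot front at this pose. I'll push in by measured force.

```bash
python3 -m inch '[[-0.003,0,-0.0015,0,0,0],[-0.001,0,0,0,0,0],[0,0,0,0,0,0]]' >/dev/null; python3 -c "from h import *;where()"
python3 -m inch '[[-0.002,0,0,0,0,0],[0,0,0,0,0,0]]'>/dev/null;  python3 -c "from h import *;where()"
python3 -m inch '[[-0.002,0,-0.001,0,0,0],[0,0,0,0,0,0]]'>/dev/null;  python3 -c "from h import *;where()"
python3 -m inch '[[-0.002,0,-0.001,0,0,0],[0,0,0,0,0,0]]'>/dev/null;  python3 -c "from h import *;where()"
```

```text
t 4.25 tcp in dial frame mm (z over table) [-2.510e+01 -1.000e-01  2.818e+02] turn err [-0.   -0.01  0.03] F [-0.51 -0.06  0.11] gap 0.0003065750151919734
t 4.5 tcp in dial frame mm (z over table) [-2.370e+01 -2.000e-01  2.821e+02] turn err [-0.01 -0.05  0.04] F [-4.81  0.71  4.2 ] gap 4.017927875358236e-05
t 4.75 tcp in dial frame mm (z over table) [-2.090e+01 -1.000e-01  2.835e+02] turn err [-0.01  0.05  0.05] F [-3.88  0.74  5.01] gap -0.00010857517499147213
t 5.0 tcp in dial frame mm (z over table) [-1.840e+01 -1.000e-01  2.845e+02] turn err [-0.01  0.1   0.04] F [-1.56  0.35  6.11] gap 2.994994192298916e-05
```

Contact came where predicted, and the force swung to upward (next lobe against the tip), so it is past half way. Lift, back off and look.

```bash
python3 -m inch '[[0,0,-0.003,0,0,0],[0,0,-0.015,0,0,0],[0.03,0,-0.03,0,0,0],[0.01,0,-0.04,0,0,0],[0,0,-0.03,0,0,0],[0,0,0,0,0,0]]'>/dev/null; python3 -c "
from h import *
where();w=bot.read_camera('wrist');a=bot.read_camera('scene')
m=bot.camera_model('wrist');q=proj(m,C0+[0,0,.01]).astype(int);print(q)
cv2.imwrite('pics/c1.png',np.hstack([cv2.convertScaleAbs(cv2.resize(w[q[1]-30:q[1]+20,q[0]-25:q[0]+25],(400,400),interpolation=2),alpha=1.8),cv2.resize(a[180:230,215:265],(400,400),interpolation=2)]))"
```

```text
t 5.75 tcp in dial frame mm (z over table) [-5.830e+01 -1.000e-01  4.054e+02] turn err [0.07 0.33 0.04] F [ 1.05  0.28 -0.52] gap -0.0004039546712962968
[253 242]
```

View pics/c1.png

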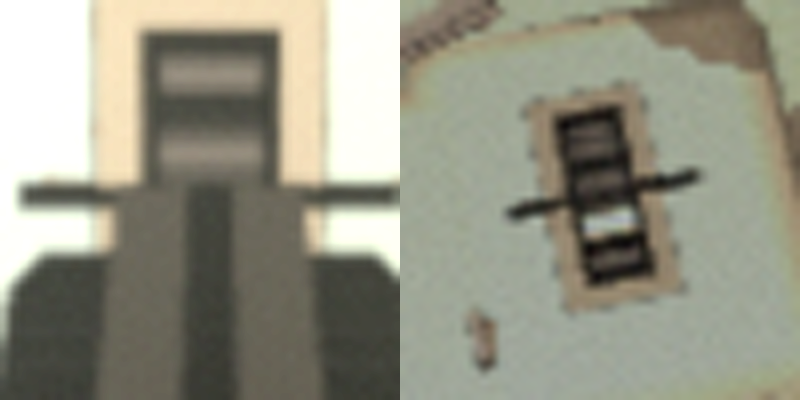

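The scene crop shows white one click on at (608,220), with a grey lobe at the index (602,182). So 1 click is made, and the scene camera sees it clear of the arm. Repeat.

```bash
cat >> h.py <<'E'
def look(n):
    where();a=bot.read_camera('scene')[180:230,215:265]
    cv2.imwrite(f'pics/{n}.png',cv2.resize(a,(600,600),interpolation=2))
    x=a.astype(int)[10:36,18:34]
    for nm,mk in(("red",(x[...,2]>1.7*x[...,1])&(x[...,2]>60)),("white",x.min(2)>200)):
        v,u=np.nonzero(mk);print(nm,len(v),(u.mean()+18.5)*8+400-.5 if len(v) else 0,(v.mean()+10.5)*8-.5 if len(v) else 0)
E
python3 -m inch '[[-0.025,0,0.04,0,0,0],[-0.004,0,0.05,0,0,0],[0,0,0.03,0,0,0],[0,0,0,0,0,0],[-0.004,0,0,0,0,0],[-0.002,0,0,0,0,0],[-0.002,0,-0.001,0,0,0],[-0.002,0,-0.001,0,0,0],[-0.001,0,0,0,0,0],[0,0,0,0,0,0]]'>/dev/null;  python3 -c "from h import *;where()"
python3 -m inch '[[0,0,-0.003,0,0,0],[0,0,-0.015,0,0,0],[0.03,0,-0.03,0,0,0],[0,0,0,0,0,0],[0,0,0,0,0,0]]'>/dev/null; python3 -c "from h import *;look('c2')"
```

```text
t 7.1 tcp in dial frame mm (z over table) [-18.4  -0.  285.4] turn err [0.01 0.15 0.05] F [-3.18  1.49  7.93] gap 0.0002648698979445106
t 7.725 tcp in dial frame mm (z over table) [-49.    0.  332.4] turn err [0.03 0.07 0.04] F [ 0.13  0.1  -0.21] gap 0.0004227568277989049
red 0 0 0
white 0 0 0
```

View pics/c2.png

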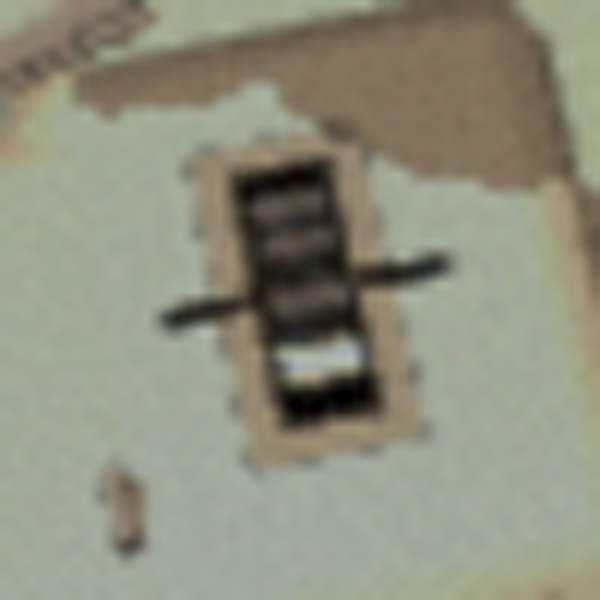

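White sits at (320,358) and the lobes at y≈242 and 297 straddle the index (273). The dial is balanced half way between clicks 1 and 2: the last push ended about 1–2 mm short. I'll finish it with a push 4 mm deeper.

```bash
python3 -m inch '[[-0.02,0,0.02,0,0,0],[0,0,0.028,0,0,0],[0,0,0,0,0,0],[-0.005,0,0,0,0,0],[-0.003,0,0,0,0,0],[-0.002,0,-0.001,0,0,0],[-0.002,0,-0.0005,0,0,0],[-0.002,0,-0.0005,0,0,0],[0,0,0,0,0,0]]'>/dev/null;  python3 -c "from h import *;where()"
python3 -m inch '[[0,0,-0.003,0,0,0],[0,0,-0.015,0,0,0],[0.034,0,-0.03,0,0,0],[0,0,0,0,0,0],[0,0,0,0,0,0]]'>/dev/null; python3 -c "from h import *;look('c3')"
```

```text
t 8.9 tcp in dial frame mm (z over table) [-1.380e+01 -1.000e-01  2.878e+02] turn err [0.01 0.22 0.05] F [-0.97  0.27  6.15] gap -0.00018910213694105346
t 9.525 tcp in dial frame mm (z over table) [-49.1   0.  334.5] turn err [0.03 0.07 0.05] F [ 0.09  0.38 -0.37] gap 4.386203336169473e-05
red 18 586.6111111111111 129.72222222222223
white 0 0 0
```

View pics/c3.png

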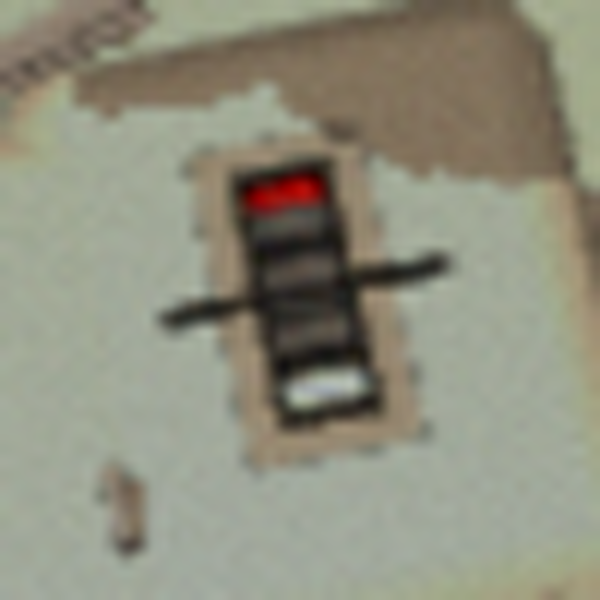

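Exactly 2 clicks now: red shows at (287,193), white at (327,388), a lobe at the index (300,270). Full push for click 3, to the deeper end point.

```bash
python3 -m inch '[[-0.019,0,0.02,0,0,0],[0,0,0.032,0,0,0],[0,0,0,0,0,0],[-0.005,0,0,0,0,0],[-0.002,0,0,0,0,0],[-0.002,0,-0.001,0,0,0],[-0.002,0,-0.001,0,0,0],[-0.002,0,-0.001,0,0,0],[-0.002,0,-0.001,0,0,0],[0,0,0,0,0,0]]'>/dev/null;  python3 -c "from h import *;where()"
python3 -m inch '[[0,0,-0.003,0,0,0],[0,0,-0.015,0,0,0],[0.034,0,-0.03,0,0,0],[0,0,0,0,0,0],[0,0,0,0,0,0]]'>/dev/null; python3 -c "from h import *;look('c4')"
```

```text
t 10.825 tcp in dial frame mm (z over table) [-14.8  -0.  286. ] turn err [0.   0.03 0.04] F [-1.4   0.61  4.27] gap 0.00031638514662899803
t 11.45 tcp in dial frame mm (z over table) [-4.910e+01  1.000e-01  3.344e+02] turn err [0.04 0.06 0.05] F [-0.16  0.41 -0.79] gap 0.00010530313534995632
red 26 594.2692307692307 149.34615384615384
white 0 0 0
```

Red is at y≈149 (8x), which fits −30°, one click short. Same push for the last click.

```bash
python3 -m inch '[[-0.019,0,0.02,0,0,0],[0,0,0.032,0,0,0],[0,0,0,0,0,0],[-0.005,0,0,0,0,0],[-0.002,0,0,0,0,0],[-0.002,0,-0.001,0,0,0],[-0.002,0,-0.001,0,0,0],[-0.002,0,-0.001,0,0,0],[-0.002,0,-0.001,0,0,0],[0,0,0,0,0,0]]'>/dev/null;  python3 -c "from h import *;where()"
python3 -m inch '[[0,0,-0.003,0,0,0],[0,0,-0.015,0,0,0],[0.034,0,-0.03,0,0,0],[0,0,-0.03,0,0,0],[0,0,0,0,0,0],[0,0,0,0,0,0]]'>/dev/null; python3 -c "from h import *;look('c5')"
```

```text
t 12.75 tcp in dial frame mm (z over table) [-14.8  -0.  286. ] turn err [0.   0.03 0.04] F [-0.93 -0.07  3.97] gap 0.00019068449409781336
t 13.5 tcp in dial frame mm (z over table) [-49.3   0.  363.8] turn err [0.03 0.   0.03] F [ 0.69  0.63 -0.08] gap -0.00010512692205316826
red 30 601.9 180.56666666666666
white 0 0 0
```

View pics/c5.png

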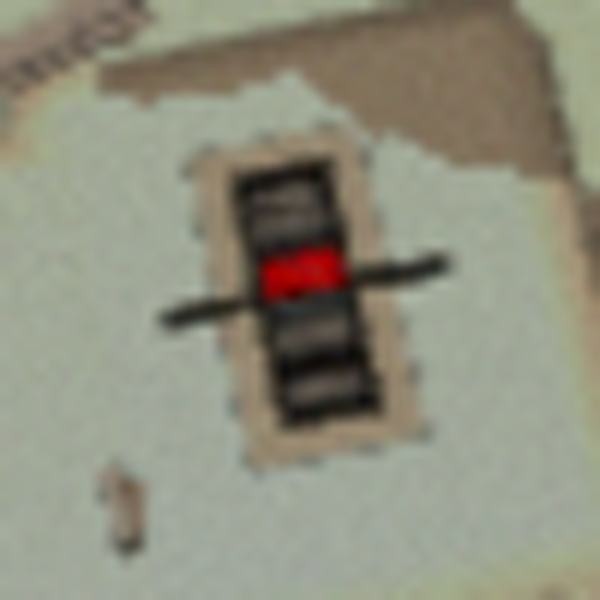

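Red is at (302,271) in the crop, or (602,181) at 8x, the same spot where white stood uppermost at the start. The arm is clear, so I'm handing in.

```bash
python3 -c "from plant import bot;print(bot.finish_job())"
```

```text
the job is handed in; nothing more can be done
None
```

The dial was turned 4 clicks and the red lobe stands uppermost at the index lines; the job was handed in at about 13.5 s with the arm clear of everything; click 2 took two pushes because the first left the dial balanced half way.

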